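# Shut the embossing press and key in its stamping cycle

## Robot

A 6-joint arm with a two-finger parallel gripper is mounted at the origin on the work surface. World frame = base frame: x ahead of the robot, y to its left, z up, the work surface at z = 0. Lengths are in m, angles in rad, forces in N, time in s.
With the tool pointing down it reaches from about 0.425 to 1.125 m from the base axis. Payload 14.9 kg.
Tool frame: the origin (TCP) lies midway between the tips of the shut fingers; the grasp point (between the pads) lies 19 mm behind it; z points along the fingers, y is the line along which they close (so a half turn about z gives the same grasp; the last joint's range is limited). The gripper opens to 91 mm and grips with 3 to 60 N. Pads are 32 mm wide; open, the fingers measure 118 mm over their backs; the gripper's body (76 mm by 178 mm) begins 60 mm behind the grasp point.
Start: joints at [-1.381, 0.379, 1.734, -0, 1.028, -0.033], TCP at [0.155, -0.683, 0.214] pointing down, gripper open.
Joint ranges: [-2.77, 2.77], [-0.74, 2.19], [0, 2.66], [-1.06, 4.2], [0.31, 2.87], [-3.08, 3.08]. Speed limits (rad/s): [1.89, 1.89, 2.39, 3.14, 3.14, 3.14].

## Interface

Orientations are given as a unit quaternion [x, y, z, w].
In Python, from rig import observe, get_image, finish_job gives the robot as it stands.
- The arm moves only by the shell command python3 -m inch 'ROWS' [FORCE]. ROWS is JSON, a list of rows, each an object with "dp": the shift along the tool's x, y, z normalised to -1 to 1, where 1 is 100 cm, a list of three; "yaw": the turn about the tool's z normalised to -1 to 1, where 1 is 0.5 rad; "grip": the closure, from 0 (fully open) to 1 (shut). In form: [{"dp": [x, y, z], "yaw": yaw, "grip": grip}, ...]. A call has 1 to 12 rows; each row is the pose to reach, as a shift and turn from the pose commanded when the call began, along the tool's axes at that moment; what a row does not reach only later rows make up. A row lasts 1/12 s, in which the tool goes at most 41.7 mm and 7.16 degrees, less where a joint would pass 70% of its speed; a pose out of reach is approached as far as the arm can. A call with a number of a shift or a turn outside -1 to 1 is refused whole. A call with a gripper value outside its range is refused whole. The fingers move at their own pace and stop on an object; FORCE is the grip in N (left out, the last holds). Time passes only in rows, so rows that repeat a pose let the fingers close. It gives the time, the measured TCP pose, the force, the opening and the grip force at its end, in the units of the state.
- observe(): the state, without advancing time (a new reading comes with each control period).
- get_image(name): name is "scene" or "top" or "wrist"; returns a dict with "color" (384x512x3 uint8, red, green, blue), "K" (3x3 intrinsics, pixels), "R" (3x3) and "t" (3): a world point X has camera coordinates R X + t. Camera axes: x right, y down, z forward; pixel columns grow to the right and rows downward; lengths in m; the calibration is good to about 2 mm. A picture is of the moment at which its call begins. There is no depth.
- finish_job(): hands the job in; it is judged then, once.
The state is a dict: "time_s": time; "qpos": joint angles; "joint_velocities": joint speeds; "tau": joint torques, N m; "tcp_pos": TCP position; "eef_rot": TCP orientation; "ft_force": force on the tool from outside, world axes, zero at the start; "moment": the same for the moment, N m; "width": finger opening in m; "grasp_force": force on a finger pad.
Only numpy, scipy, OpenCV 4.12 (cv2) and the standard library are available. Lean on these libraries where they do the work, as an engineer would, in place of code of your own. Each camera call takes 0.05 s, during which the arm holds its last target. There are 200 camera calls.

## Task

The brass die is already lying in the small embossing press: shut the press's hinged lid fully. Only then start the stamping cycle on the control box: press the round key, then the long bar-shaped key, then the square key, each fully down for a moment and let fully up again before the next. Leave the lid shut, never press the cross-shaped stop key, and do not push about the things standing round the press and the box (jar, pot, tape roll, whetstone).

Things in the scene. Friction and masses are not known exactly. Their poses are not given: they have to be found in the camera images.
- press: the small embossing press, a grey tray-like bed 220 x 220 mm and 60 mm high with a 90 mm high drive housing behind it (60 mm deep, from 115 to 175 mm behind the centre); fixed to the bench. Origin: centre of the bed's underside on the table; x points from its front (towards the robot) to its hinge, y to its left, z up
- hinge (a point): middle of the lid's hinge line, which runs along the press's y axis at the rear rim of the bed: 110 mm behind the press's origin, 60.5 mm above the table. The lid's underside lies in the plane of the hinge line
- lid_tab (a point): middle of the upper face of the lid's dark tab, 240 mm from the hinge line. The steel lid is 220 mm wide and 10 mm thick and its tab (90 mm wide, 10 mm thick) sticks out from the middle of its front edge, from 220 to 260 mm from the hinge. With the lid shut the tab's upper face is 70.5 mm above the table
- lid (a joint): opening angle of the lid: 0 shut, about 0.5 to 1.0 rad at the start, at most 1.3 rad, when its front edge is up. A stiff hinge: it stays where it is left, and a push of a few newtons down on the tab closes it against a firm stop
- control: the control box, 190 x 190 mm and 40 mm high, grey, fixed to the bench, on the other side (left or right) of the robot's midline from the press. Origin: centre of its underside on the table; x away from the robot, y to its left
- round_top (a point): middle of the flat top of the round key: white cap 54 mm across, standing 14 mm proud of its black 72 mm square housing; top 66 mm above the table when up. It is pushed straight down. The box's four keys lie in a 2 x 2 block, centres 82 mm apart, and any key may be in any place.
- round (a joint): travel of the round key: 0 up, 0.008 m fully down; about 1.5 N starts it, 5 N puts it fully down, a spring brings it back
- bar_top (a point): middle of the flat top of the long bar-shaped key: white cap 62 x 24 mm (long side across the box, along its y), standing 14 mm proud of its black 72 mm square housing; top 66 mm above the table when up. It is pushed straight down. The box's four keys lie in a 2 x 2 block, centres 82 mm apart, and any key may be in any place.
- bar (a joint): travel of the long bar-shaped key: 0 up, 0.008 m fully down; about 1.5 N starts it, 5 N puts it fully down, a spring brings it back
- square_top (a point): middle of the flat top of the square key: white cap 50 x 50 mm, standing 14 mm proud of its black 72 mm square housing; top 66 mm above the table when up. It is pushed straight down. The box's four keys lie in a 2 x 2 block, centres 82 mm apart, and any key may be in any place.
- square (a joint): travel of the square key: 0 up, 0.008 m fully down; about 1.5 N starts it, 5 N puts it fully down, a spring brings it back
- cross_top (a point): middle of the flat top of the cross-shaped (stop) key: white cap with two arms 58 x 18 mm, standing 14 mm proud of its black 72 mm square housing; top 66 mm above the table when up. It is pushed straight down. The box's four keys lie in a 2 x 2 block, centres 82 mm apart, and any key may be in any place.
- cross (a joint): travel of the cross-shaped (stop) key: 0 up, 0.008 m fully down; about 1.5 N starts it, 5 N puts it fully down, a spring brings it back
- tape_roll: bystander: paper tape roll lying flat, 68 mm across, 25 mm high, just in front of the control box; origin at the underside
- jar: bystander: amber glue jar, 68 mm across, 80 mm high; origin at the underside
- pot: bystander: terracotta-coloured pot, 72 mm across, 85 mm high; origin at the underside
- stone: bystander: whetstone, 160 x 60 x 25 mm, behind the control box; origin at the underside

How it is judged:
On the way, in this order (a step that is already met when the one before it is completed fails the run):
1. the lid is shut, no key pressed (value of joint lid below 0.03 rad and value of joint each of round, bar, square, cross below 0.002 m), for 0.2 s.
2. the round key is fully down, the other keys up, the lid shut (value of joint round above 0.006 m and value of joint each of bar, square, cross below 0.002 m and value of joint lid below 0.03 rad), for 0.05 s.
3. the bar-shaped key is fully down, the other keys up, the lid shut (value of joint bar above 0.006 m and value of joint each of round, square, cross below 0.002 m and value of joint lid below 0.03 rad), for 0.05 s.
4. the square key is fully down, the other keys up, the lid shut (value of joint square above 0.006 m and value of joint each of round, bar, cross below 0.002 m and value of joint lid below 0.03 rad), for 0.05 s.
At the end, for the whole second after the job is handed in: the lid is shut (within 0.03 rad) and all four keys are up (within 2 mm), after the round, bar-shaped and square keys have been pressed in that order, each at least 6 mm of its 8 mm travel (all of step 1); the robot touches nothing.
It fails at once if a key is pressed while the lid is open (value of joint lid above 0.06 rad and value of joint any of round, bar, square, cross above 0.004 m).
It fails at once if the cross-shaped stop key is pressed (value of joint cross above 0.004 m).
It fails at once if two keys are down at once (value of joint each of round, bar above 0.004 m or value of joint each of round, square above 0.004 m or value of joint each of bar, square above 0.004 m).
It fails at once if a bystander is pushed more than 30 mm from its place (distance of any of tape_roll, jar, pot, stone from where it was at the start of the episode above 0.03 m).
It also fails if it takes over 54 s, if anything falls off the work surface, if the arm or the gripper's body presses on something with over 40 N, if the wrist force passes 120 N, or if a joint passes its speed limit or range.

## Working session

There is one attempt and no reset: what is moved stays moved. The work goes in short steps, Python scripts to look and compute and a shell command to move; the robot and the scene stay as the last step left them, time stands still between calls to the robot, and variables do not carry over. Pictures are saved under pics/ and viewed, at most 10 in all, crops included, and the job is handed in when it is done.

```bash
mkdir -p pics
cat > h.py <<'E'
import numpy as np, cv2, json
from rig import observe, get_image
def snap(n,f):
    d=get_image(n); cv2.imwrite(f'pics/{f}.png',d['color'][...,::-1]); np.savez(f'pics/{f}.npz',K=d['K'],R=d['R'],t=d['t']); return d
def onz(f,uv,z):
    c=np.load(f'pics/{f}.npz'); C=-c['R'].T@c['t']
    d=c['R'].T@np.linalg.inv(c['K'])@np.array([*uv,1.]); return C+d*(z-C[2])/d[2]
def tri(obs):
    A=np.zeros((3,3));b=np.zeros(3)
    for f,uv in obs:
        c=np.load(f'pics/{f}.npz'); C=-c['R'].T@c['t']
        d=c['R'].T@np.linalg.inv(c['K'])@np.array([*uv,1.]); d/=np.linalg.norm(d)
        P=np.eye(3)-np.outer(d,d);A+=P;b+=P@C
    return np.linalg.solve(A,b)
E
python3 - <<'E'
from h import *
a=snap('scene','s0')['color'];b=snap('top','t0')['color']
for f in('s0','t0'):
    im=cv2.imread(f'pics/{f}.png'); cv2.imwrite(f'pics/{f}b.png',cv2.resize(im,(800,600),interpolation=cv2.INTER_CUBIC))
o=observe();print(o['time_s'],o['tcp_pos'],o['eef_rot'],o['ft_force'],o['width'])
E
```

```text
0.1 [ 0.15460284 -0.68236346  0.21335339] [ 9.93801080e-01  1.11171885e-01 -4.65346208e-05 -4.71764591e-04] [-0.13084383  0.32389659  0.29807811] 0.09108395084838065
```

View pics/s0b.png

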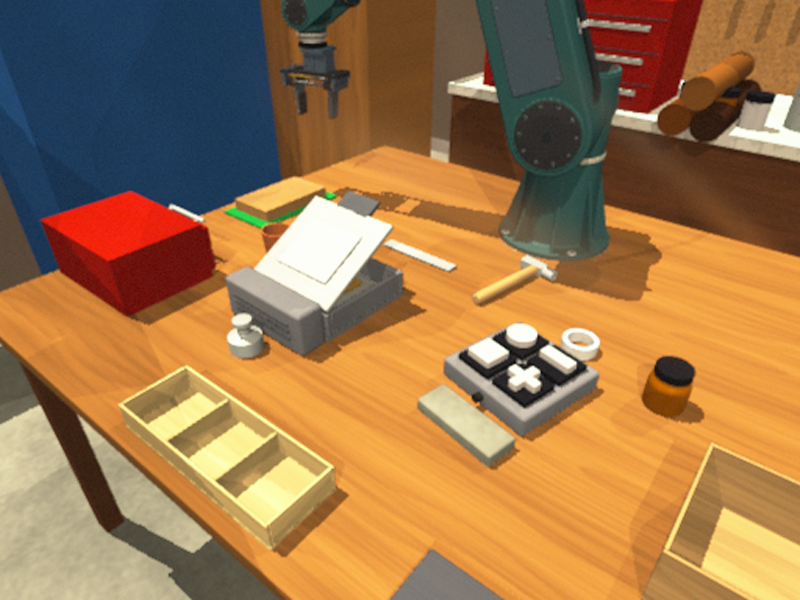

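View pics/t0b.png

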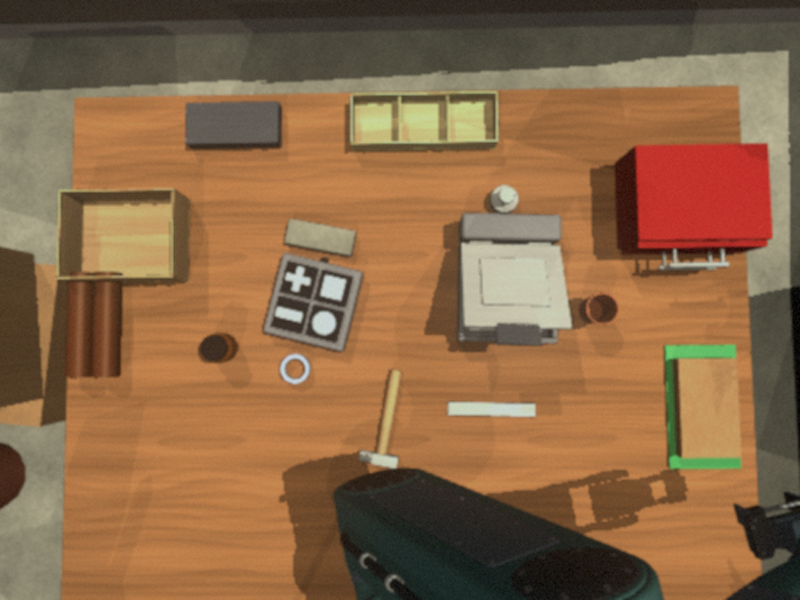

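The scene view (800x600) shows the lid open, with its tab near (358,204). The keys are round (521,335), bar (558,360), square (488,352) and cross (524,378). In the top view they are at (323,323), (289,314), (334,288) and (297,279), and the tab is at (518,333). I'll enlarge crops for exact pixels.

Run:
```python
from h import *
s=cv2.imread('pics/s0.png');t=cv2.imread('pics/t0.png')
def crop(im,x,y,w,h,k=5):
    c=cv2.resize(im[y:y+h,x:x+w],None,fx=k,fy=k,interpolation=cv2.INTER_CUBIC)
    for i in range(0,w,10): cv2.line(c,(i*k,0),(i*k,4 if i%20 else 10),(0,255,255),1)
    for i in range(0,h,10): cv2.line(c,(0,i*k),(4 if i%20 else 10,i*k),(0,255,255),1)
    return c
A=np.vstack([np.hstack([crop(s,280,200,80,60),crop(s,200,110,80,60)]),np.hstack([crop(t,165,160,80,60),crop(t,290,165,80,60)])])
cv2.imwrite('pics/c1.png',A)
```

```text
(no output)
```

View pics/c1.png

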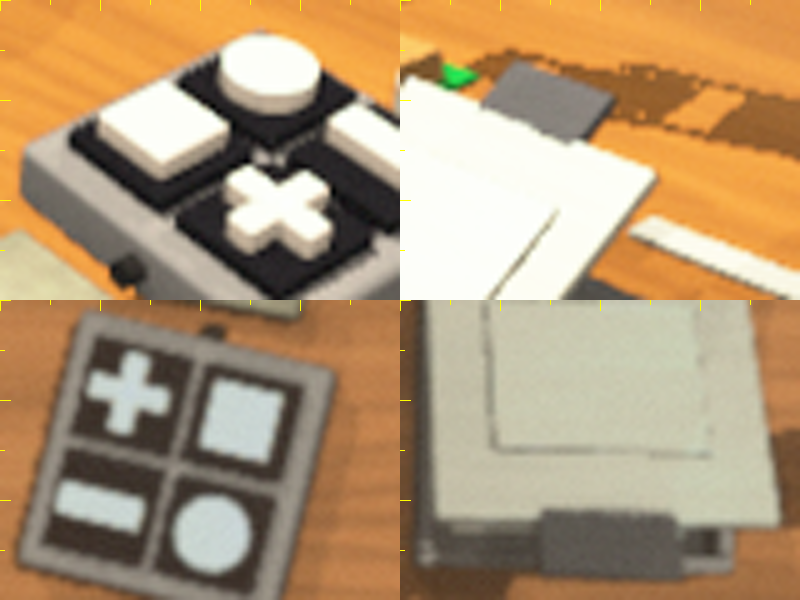

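Run:
```python
from h import *
np.set_printoptions(precision=4,suppress=True)
top=dict(cross=(190.4,178),square=(212.8,183.4),bar=(184.4,200.6),round=(207,206.2),tab=(332,212.6))
sc=dict(cross=(335.2,240.2),square=(312.2,224),bar=(357.4,228.7),round=(333.6,213.2),tab=(229.4,129.8))
for k in top: print(k,tri([('t0',top[k]),('s0',sc[k])]),onz('t0',top[k],.066)[:2],onz('s0',sc[k],.066)[:2])
# press: housing top corners in top view (800px), z=.09; bed rim front corners
for uv in [(463,214),(558,214),(560,241),(461,241)]: print('hous',onz('t0',np.array(uv)/1.5625,.09)[:2])
for uv in [(600,310)]: print('pot',onz('t0',np.array(uv)/1.5625,.08)[:2])
for uv in [(217,348)]: print('jar',onz('t0',np.array(uv)/1.5625,.08)[:2])
print('tape',onz('t0',np.array((295,369))/1.5625,.025)[:2]);print('lid shut corners?',[onz('t0',(290+a/5-.4,165+b/5-.4),.06)[:2] for a,b in [(22,265),(332,268)]])
```

```text
cross [0.6183 0.2378 0.062 ] [0.6185 0.236 ] [0.6221 0.2406]
square [0.5983 0.1588 0.0618] [0.5986 0.1571] [0.6024 0.1623]
bar [0.5387 0.2599 0.0596] [0.5392 0.2569] [0.5454 0.264 ]
round [0.5184 0.1794 0.0607] [0.5189 0.1775] [0.5244 0.1833]
tab [ 0.4897 -0.2316  0.1847] [ 0.4929 -0.2569] [ 0.289  -0.4133]
hous [ 0.7546 -0.1354]
hous [ 0.7519 -0.3441]
hous [ 0.6919 -0.3469]
hous [ 0.6944 -0.1301]
pot [ 0.5399 -0.4327]
jar [0.4634 0.412 ]
tape [0.413 0.249]
lid shut corners? [array([ 0.4766, -0.1258]), array([ 0.4728, -0.3406])]
```

```bash
python3 -m inch '[{"dp":[0,0,-0.08],"yaw":0,"grip":1},{"dp":[0,0,-0.08],"yaw":0,"grip":1},{"dp":[0.421,-0.365,-0.08],"yaw":0.446,"grip":1},{"dp":[0.421,-0.365,-0.08],"yaw":0.446,"grip":1},{"dp":[0.421,-0.365,-0.08],"yaw":0.446,"grip":1},{"dp":[0.421,-0.365,-0.08],"yaw":0.446,"grip":1},{"dp":[0.421,-0.365,-0.08],"yaw":0.446,"grip":1},{"dp":[0.421,-0.365,-0.08],"yaw":0.446,"grip":1},{"dp":[0.421,-0.365,-0.08],"yaw":0.446,"grip":1},{"dp":[0.421,-0.365,-0.08],"yaw":0.446,"grip":1},{"dp":[0.421,-0.365,-0.08],"yaw":0.446,"grip":1},{"dp":[0.421,-0.365,-0.08],"yaw":0.446,"grip":1}]'; python3 -c "
from h import *
o=observe();print(o['time_s'],o['tcp_pos'],o['eef_rot'],o['width'])"
```

```text
time_s: 1.1
tcp_pos: [0.402, -0.345, 0.2939]
eef_rot: [1.0, -0.0, -0.0, -0.0]
ft_force: [1.7, -0.5, 0.0]
width: 0.0142
grasp_force: 0.0
1.1 [ 0.40202138 -0.34504698  0.29386309] [ 9.99999975e-01 -2.24143363e-04 -2.26470781e-05 -1.46742362e-05] 0.01422533271113363
```

```bash
python3 -m inch '[{"dp":[0.075,-0.1,0],"yaw":0,"grip":1},{"dp":[0.075,-0.1,0],"yaw":0,"grip":1},{"dp":[0.075,-0.1,0],"yaw":0,"grip":1},{"dp":[0.075,-0.1,0],"yaw":0,"grip":1},{"dp":[0.075,-0.1,0],"yaw":0,"grip":1},{"dp":[0.075,-0.1,0],"yaw":0,"grip":1},{"dp":[0.075,-0.1,0],"yaw":0,"grip":1}]'
python3 - <<'E'
from h import *
snap('scene','s1');snap('wrist','w1')
im=np.hstack([cv2.imread('pics/s1.png')[50:260,120:320],cv2.resize(cv2.imread('pics/w1.png'),(280,210))]);cv2.imwrite('pics/v1.png',cv2.resize(im,(800,350),interpolation=cv2.INTER_CUBIC))
E
```

```text
time_s: 1.68
tcp_pos: [0.4758, -0.2477, 0.2938]
eef_rot: [1.0, -0.001, -0.0, -0.0]
ft_force: [0.5, 0.0, -0.2]
width: 0.0007
grasp_force: 0.0
```

View pics/v1.png

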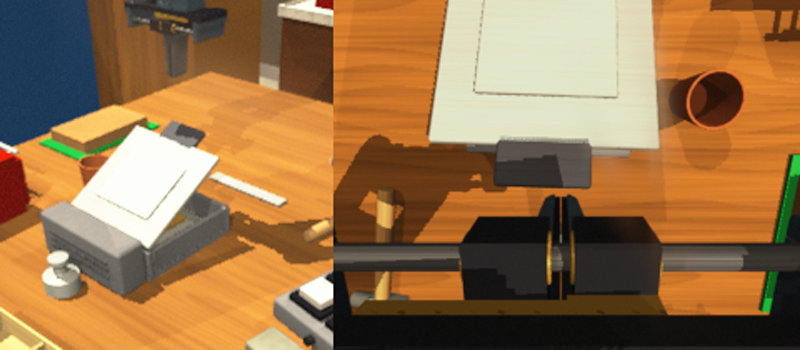

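The wrist view shows the tab (composite 543,163) just ahead of the shut fingers (560,200). It is about 15 mm forward and 10 mm to the left, which agrees with my measurement. Next I push it down along the arc.

```bash
python3 -m inch '[{"dp":[0.016,-0.011,0.03],"yaw":0,"grip":1},{"dp":[0.016,-0.011,0.065],"yaw":0,"grip":1},{"dp":[0.016,-0.011,0.088],"yaw":0,"grip":1},{"dp":[0.012,-0.011,0.1],"yaw":0,"grip":1},{"dp":[0.007,-0.011,0.112],"yaw":0,"grip":1},{"dp":[0.002,-0.011,0.125],"yaw":0,"grip":1},{"dp":[-0.004,-0.011,0.14],"yaw":0,"grip":1},{"dp":[-0.009,-0.011,0.155],"yaw":0,"grip":1},{"dp":[-0.013,-0.011,0.17],"yaw":0,"grip":1},{"dp":[-0.017,-0.011,0.185],"yaw":0,"grip":1},{"dp":[-0.02,-0.011,0.2],"yaw":0,"grip":1},{"dp":[-0.021,-0.011,0.21],"yaw":0,"grip":1}]'
python3 -m inch '[{"dp":[0,0,0.004],"yaw":0,"grip":1},{"dp":[0,0,0.008],"yaw":0,"grip":1},{"dp":[0,0,0.011],"yaw":0,"grip":1},{"dp":[0,0,0.011],"yaw":0,"grip":1}]'
```

```text
time_s: 2.78
tcp_pos: [0.4548, -0.2365, 0.0836]
eef_rot: [1.0, -0.001, 0.0, 0.0]
ft_force: [-0.3, 0.7, 0.5]
width: 0.0003
grasp_force: 0.2
time_s: 3.12
tcp_pos: [0.4557, -0.2361, 0.073]
eef_rot: [1.0, -0.0, 0.0, 0.0]
ft_force: [0.1, 0.2, -0.3]
width: 0.0005
grasp_force: 0.0
```

```bash
python3 -m inch '[{"dp":[0,0,0.002],"yaw":0,"grip":1},{"dp":[0,0,0.004],"yaw":0,"grip":1},{"dp":[0,0,0.004],"yaw":0,"grip":1}]';python3 - <<'E'
from h import *
snap('scene','s2');snap('wrist','w2')
im=np.hstack([cv2.imread('pics/s2.png')[50:260,120:320],cv2.resize(cv2.imread('pics/w2.png'),(280,210))]);cv2.imwrite('pics/v2.png',cv2.resize(im,(800,350),interpolation=cv2.INTER_CUBIC))
E
```

```text
time_s: 3.37
tcp_pos: [0.456, -0.2363, 0.0705]
eef_rot: [1.0, -0.0, 0.0, 0.0]
ft_force: [-9.5, 3.2, 27.4]
width: 0.0003
grasp_force: 14.1
```

View pics/v2.png

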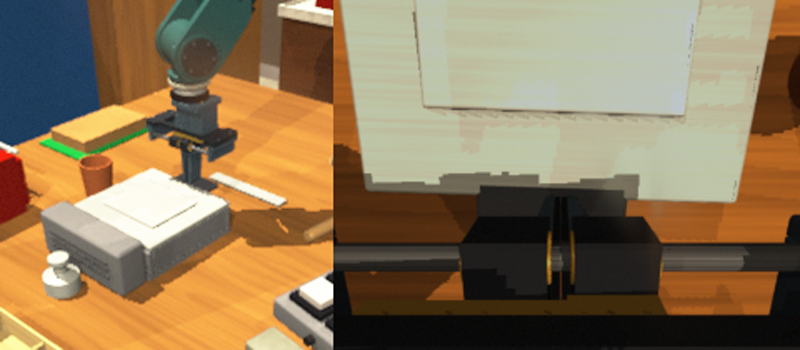

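The lid now lies flat in both views, and the tip is stopped at z = 70.5 mm with 27 N, so it is shut. Next I go over to the round key.

```bash
python3 -m inch '[{"dp":[0,0,-0.03],"yaw":0,"grip":1},{"dp":[0,0,-0.06],"yaw":0,"grip":1},{"dp":[0.064,-0.415,-0.06],"yaw":0,"grip":1},{"dp":[0.064,-0.415,-0.06],"yaw":0,"grip":1},{"dp":[0.064,-0.415,-0.06],"yaw":0,"grip":1},{"dp":[0.064,-0.415,-0.06],"yaw":0,"grip":1},{"dp":[0.064,-0.415,-0.06],"yaw":0,"grip":1},{"dp":[0.064,-0.415,-0.06],"yaw":0,"grip":1},{"dp":[0.064,-0.415,-0.06],"yaw":0,"grip":1},{"dp":[0.064,-0.415,-0.06],"yaw":0,"grip":1},{"dp":[0.064,-0.415,-0.06],"yaw":0,"grip":1},{"dp":[0.064,-0.415,-0.06],"yaw":0,"grip":1}]'
python3 - <<'E'
from h import *
snap('scene','s3');snap('wrist','w3');snap('top','t3')
im=np.hstack([cv2.imread('pics/s3.png')[100:310,200:400],cv2.resize(cv2.imread('pics/w3.png'),(280,210))]);cv2.imwrite('pics/v3.png',cv2.resize(im,(800,350),interpolation=cv2.INTER_CUBIC))
print(observe()['tcp_pos'])
E
```

```text
time_s: 4.47
tcp_pos: [0.5191, 0.1782, 0.1294]
eef_rot: [1.0, 0.0, 0.0, -0.0]
ft_force: [0.6, 0.2, -0.2]
width: 0.0005
grasp_force: 0.0
[0.5193575  0.17838362 0.12920723]
```

View pics/v3.png

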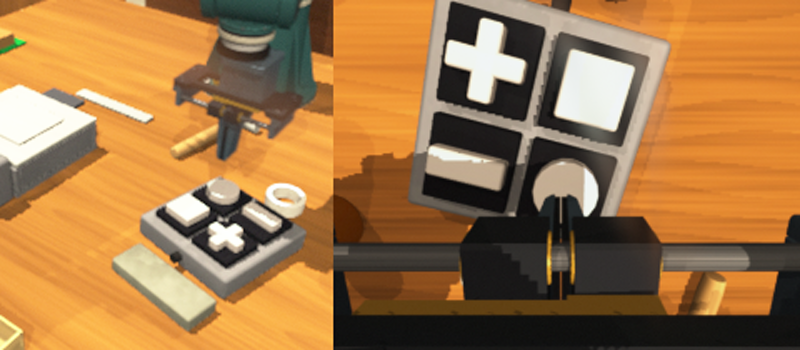

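The lid has stayed shut. The fingers sit in line with the round key (composite 563,185) and the keys are where I measured them. Pressing round.

```bash
python3 -m inch '[{"dp":[0,0,0.035],"yaw":0,"grip":1},{"dp":[0,0,0.058],"yaw":0,"grip":1},{"dp":[0,0,0.064],"yaw":0,"grip":1},{"dp":[0,0,0.068],"yaw":0,"grip":1},{"dp":[0,0,0.071],"yaw":0,"grip":1},{"dp":[0,0,0.071],"yaw":0,"grip":1},{"dp":[0,0,0.071],"yaw":0,"grip":1}]'
```

```text
time_s: 5.2
tcp_pos: [0.5194, 0.1755, 0.059]
eef_rot: [1.0, -0.0, 0.0, -0.0]
ft_force: [-2.8, -2.3, 4.8]
width: 0.0003
grasp_force: 2.2
```

```bash
python3 -m inch '[{"dp":[0,0,0.0015],"yaw":0,"grip":1},{"dp":[0,0,0.0015],"yaw":0,"grip":1},{"dp":[0,0,0.0015],"yaw":0,"grip":1}]'
```

```text
time_s: 5.45
tcp_pos: [0.5198, 0.1756, 0.0581]
eef_rot: [1.0, -0.0, 0.001, -0.0]
ft_force: [-5.4, -3.3, 13.6]
width: 0.0006
grasp_force: 7.1
```

Round is at its stop. Now up and over to the bar.

```bash
python3 -m inch '[{"dp":[0,0,-0.03],"yaw":0,"grip":1},{"dp":[0,0,-0.06],"yaw":0,"grip":1},{"dp":[0,0,-0.06],"yaw":0,"grip":1},{"dp":[0.02,-0.081,-0.06],"yaw":0,"grip":1},{"dp":[0.02,-0.081,-0.06],"yaw":0,"grip":1},{"dp":[0.02,-0.081,-0.06],"yaw":0,"grip":1},{"dp":[0.02,-0.081,-0.06],"yaw":0,"grip":1},{"dp":[0.02,-0.081,-0.06],"yaw":0,"grip":1}]'
python3 - <<'E'
from h import *
snap('scene','s4');snap('wrist','w4')
im=np.hstack([cv2.imread('pics/s4.png')[100:310,200:400],cv2.resize(cv2.imread('pics/w4.png'),(280,210))]);cv2.imwrite('pics/v4.png',cv2.resize(im,(800,350),interpolation=cv2.INTER_CUBIC))
print(observe()['tcp_pos'])
E
```

```text
time_s: 6.12
tcp_pos: [0.539, 0.2567, 0.1167]
eef_rot: [1.0, 0.0, 0.0, -0.0]
ft_force: [0.8, -0.3, 0.7]
width: 0.0007
grasp_force: 0.0
[0.53885679 0.25596183 0.11655351]
```

View pics/v4.png

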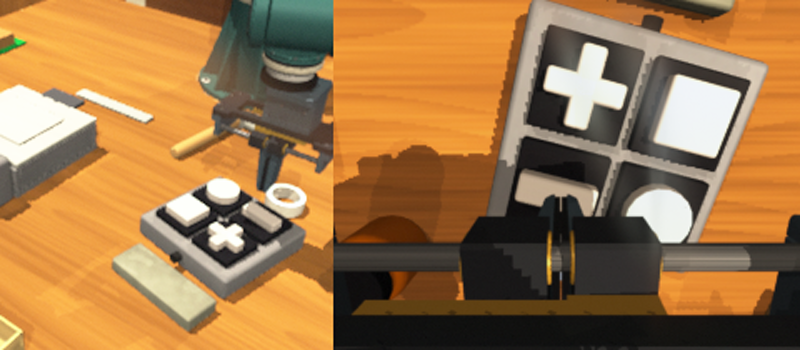

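The round key is back up and the fingers are over the bar. Pressing bar.

```bash
python3 -m inch '[{"dp":[0,-0.002,0.03],"yaw":0,"grip":1},{"dp":[0,-0.002,0.046],"yaw":0,"grip":1},{"dp":[0,-0.002,0.052],"yaw":0,"grip":1},{"dp":[0,-0.002,0.056],"yaw":0,"grip":1},{"dp":[0,-0.002,0.06],"yaw":0,"grip":1},{"dp":[0,-0.002,0.06],"yaw":0,"grip":1},{"dp":[0,-0.002,0.06],"yaw":0,"grip":1}]'
```

```text
time_s: 6.8
tcp_pos: [0.5389, 0.2582, 0.058]
eef_rot: [1.0, -0.0, -0.0, 0.0]
ft_force: [-10.3, -7.9, 19.3]
width: 0.0004
grasp_force: 9.7
```

Bar is at its stop. On to the square key.

```bash
python3 -m inch '[{"dp":[0,0,-0.03],"yaw":0,"grip":1},{"dp":[0,0,-0.06],"yaw":0,"grip":1},{"dp":[0,0,-0.06],"yaw":0,"grip":1},{"dp":[0.06,0.098,-0.06],"yaw":0,"grip":1},{"dp":[0.06,0.098,-0.06],"yaw":0,"grip":1},{"dp":[0.06,0.098,-0.06],"yaw":0,"grip":1},{"dp":[0.06,0.098,-0.06],"yaw":0,"grip":1},{"dp":[0.06,0.098,-0.06],"yaw":0,"grip":1},{"dp":[0.06,0.098,-0.06],"yaw":0,"grip":1}]'
```

```text
time_s: 7.55
tcp_pos: [0.5989, 0.1609, 0.1167]
eef_rot: [1.0, -0.0, 0.0, -0.0]
ft_force: [-0.6, 0.3, -0.5]
width: 0.0004
grasp_force: 0.0
```

```bash
python3 -m inch '[{"dp":[0,0,0.03],"yaw":0,"grip":1},{"dp":[0,0,0.046],"yaw":0,"grip":1},{"dp":[0,0,0.052],"yaw":0,"grip":1},{"dp":[0,0,0.056],"yaw":0,"grip":1},{"dp":[0,0,0.06],"yaw":0,"grip":1},{"dp":[0,0,0.06],"yaw":0,"grip":1},{"dp":[0,0,0.06],"yaw":0,"grip":1}]'
```

```text
time_s: 8.13
tcp_pos: [0.5985, 0.1615, 0.0581]
eef_rot: [1.0, 0.0, -0.001, -0.0]
ft_force: [-11.8, 1.4, 18.2]
width: 0.0007
grasp_force: 9.0
```

```bash
python3 -m inch '[{"dp":[0,0,-0.03],"yaw":0,"grip":1},{"dp":[0,0,-0.07],"yaw":0,"grip":1},{"dp":[0,0,-0.11],"yaw":0,"grip":1},{"dp":[0,0,-0.15],"yaw":0,"grip":1},{"dp":[0,0,-0.15],"yaw":0,"grip":1},{"dp":[0,0,-0.15],"yaw":0,"grip":1}]'
python3 - <<'E'
from h import *
snap('scene','s5')
cv2.imwrite('pics/v5.png',cv2.resize(cv2.imread('pics/s5.png'),(800,600)))
E
```

```text
time_s: 8.63
tcp_pos: [0.6006, 0.1616, 0.2101]
eef_rot: [1.0, 0.0, 0.003, -0.001]
ft_force: [-0.2, 0.0, -1.2]
width: 0.0006
grasp_force: 0.0
```

View pics/v5.png

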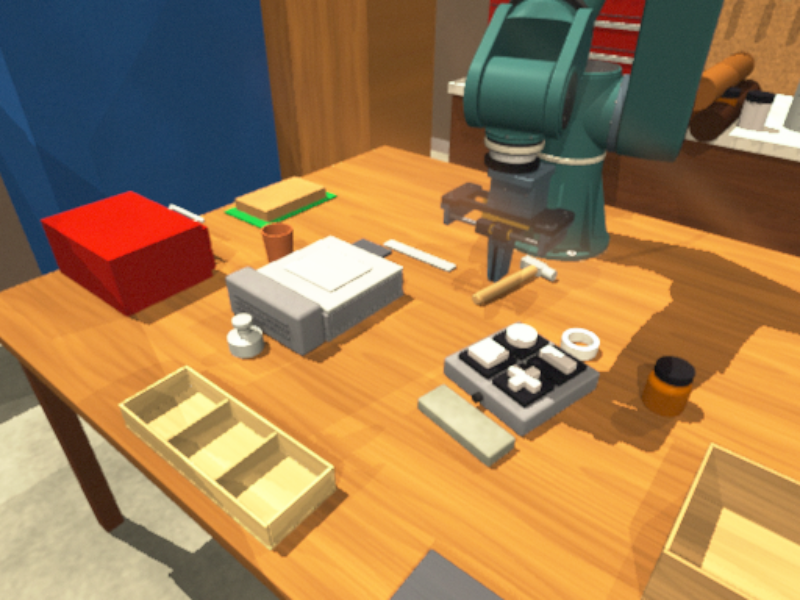

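The lid is shut (330,265), all four keys are up (round 521,335; square 488,352), the bystanders have not moved and the arm is clear.

```bash
python3 -c "
from rig import finish_job
print(finish_job())"
```

```text
the job is handed in; nothing more can be done
None
```

The job is handed in (no verdict came back): the lid was shut first, then round, bar and square were each pressed to the stop in that order, and the final picture showed the lid shut, the keys up, the bystanders in place and the arm clear.

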